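Put the brick press valve into float

ROBOT

A 6-joint arm with a two-finger parallel gripper is mounted at the origin on the work surface; the furniture and walls round the work are solid. World frame = base frame: x ahead of the robot, y to its left, z up, the work surface at z = 0. Lengths are in m, angles in degrees, forces in N, time in s.
With the tool pointing down it reaches from about 0.3 to 0.75 m from the base axis. Payload 8.5 kg.
Tool frame: the origin (TCP) lies midway between the tips of the shut fingers; the grasp point (between the pads) lies env.tcp_to_grasp behind it (env.tcp_to_grasp is the distance from the TCP to the grasp point, in m); z points along the fingers, y is the line along which they close (so a half turn about z gives the same grasp; the last joint's range is limited). The gripper opens to 85 mm and grips with 20 to 120 N. Pads are 22 mm wide; open, the fingers measure 114 mm over their backs; the gripper's body (76 mm by 85 mm) begins 54 mm behind the grasp point. The pads swing forward as they close: fully open they stand 13 mm farther back than shut.
Start: joints at [-12.336, 21.807, 74.336, -0, 83.858, -12.336], TCP at [0.55, 0, 0.231] pointing down, gripper open.
Joint ranges: [-178.18, 178.18], [-50.72, 133.34], [12.68, 142.11], [-81.47, 261.47], [9.98, 163.14], [-165.26, 165.26]. Speed limits (degrees/s): [136.94, 136.94, 180, 180, 180, 180].

INTERFACE

Orientations are given as a 3x3 rotation matrix whose columns are the frame's x, y, z axes.
In Python, from rig import observe, optics, job, env gives the robot as it stands. The module is installed in compiled form; this text tells all that it offers.
- The arm moves only by the shell command python3 -m jog 'ROWS' [FORCE]. ROWS is JSON, a list of rows, each a list of 7 numbers: the turn, a rotation vector about the tool's x, y, z in rad, then the shift along the tool's x, y, z in m, then the opening in per cent of the stroke, from 0 (shut) to 100 (fully open). A call has 1 to 10 rows; each row shifts and turns the commanded pose from where the row before left it, along the tool's axes as they then stand; what a row does not reach is not made up. A row lasts 1/8 s, in which the tool goes at most 62.5 mm and 10.7 degrees, less where a joint would pass 70% of its speed; a pose out of reach is approached as far as the arm can. A call is refused whole if a number of a shift passes 0.0625 or a number of a turn 0.188, either way. A call with a gripper value outside its range is refused whole. The fingers move at their own pace and stop on an object; FORCE is the grip in N (left out, the last holds). Time passes only in rows, so rows that do not move let the fingers close. It gives the time, the measured TCP pose, the force, the opening and the grip force at its end, in the units of the state.
- observe(): the state, without advancing time (a new reading comes with each control period).
- optics.get_image(name): name is "scene" or "side" or "wrist"; returns a dict with "pixels" (480x640x3 uint8, red, green, blue), "mtx" (3x3 intrinsics, pixels), "rvec" (rotation vector, rad) and "tvec" (3), from world to camera coordinates, as OpenCV has them. Camera axes: x right, y down, z forward; pixel columns grow to the right and rows downward; lengths in m; the calibration is good to about 2 mm. A picture is of the moment at which its call begins. There is no depth.
- job.close_job(): hands the job in; it is judged then, once.
The state is a dict: "time_s": time; "q": joint angles; "qvel": joint speeds; "joint_efforts": joint torques, N m; "position": TCP position; "tool_rot": TCP orientation; "ft_force": force on the tool from outside, world axes, zero at the start; "wrist_torque": the same for the moment, N m; "grip_width": finger opening in m; "gripper_force": force on a finger pad.
Only numpy, scipy, OpenCV 4.12 (cv2) and the standard library are available. Lean on these libraries where they do the work, as an engineer would, in place of code of your own. Each camera call takes 0.05 s, during which the arm holds its last target. There are 200 camera calls.

TASK

Two hydraulic hand valves stand on the bench. Push the lever with the crossbar grip forward, away from the robot, past its stiff detent until it snaps fully home in the float notch at the end of its travel and stays there. Leave the ball-knobbed lever of the other valve as it is.

Things in the scene. Friction and masses are not known exactly. Their poses are not given: they have to be found in the camera images.
- press_lever (a joint): Angle of the crossbar lever, rad: 0 fully back (leaning 0.425 rad backward), 0.425 upright, 0.85 at the end stop in the float notch. Starts at 0 to 0.3. Up to 0.55 it moves lightly (1 N at the grip) and stays where left. The detent begins at about 0.56 and takes about 10 N at the grip; past its crest at 0.70 it drives the lever to 0.85 and holds it; let go before the crest, it springs back.
- press_grip (a point): Centre of the crossbar grip: a level black bar, 70 mm long, 20 mm in diameter, across the top of a 12 mm steel rod like a T. It turns with the lever: y along the bar, z up along the rod, x the way the grip moves when pushed forward. 150 mm from the pivot; 215 mm above the bench at both ends of the travel, 228 mm when upright.
- press_valve: The crossbar lever's valve: grey block on a dark 160 x 90 mm foot plate fixed to the bench, four pipes at its sides, two round steel cheeks on top (114 mm high). Origin at the centre of its underside, z up, x level, the way the lever is pushed forward (within 0.3 rad of straight away from the robot). The lever's pivot is 78 mm above the origin, along y.
- lift_grip (a point): Centre of the black ball knob, 38 mm in diameter, at the top of the lever of the other valve, which is otherwise built the same. This lever must be left as it is.

How it is judged (in metres and radians):
At the end, for the whole second after the job is handed in: The crossbar lever rests in the float notch at the end of its travel (angle over 0.79 rad of 0.85), and the ball knob of the other lever is within 20 mm of where it was at the start (value of joint press_lever above 0.79 rad and velocity of joint press_lever below 0.05 rad/s and distance of lift_grip from where it was at the start of the episode below 0.02 m); the robot touches nothing.
It fails at once if the ball-knobbed lever is moved (its knob by more than 20 mm) (distance of lift_grip from where it was at the start of the episode above 0.02 m).
It also fails if it takes over 32 s, if anything falls off the work surface, if the arm or the gripper's body presses on something with over 40 N, if the wrist force passes 120 N, or if a joint passes its speed limit or range.

## Working session

There is one attempt and no reset: what is moved stays moved. The work goes in short steps, Python scripts to look and compute and a shell command to move; the robot and the scene stay as the last step left them, time stands still between calls to the robot, and variables do not carry over. Pictures are saved under pics/ and viewed, at most 10 in all, crops included, and the job is handed in when it is done.

```bash
mkdir -p pics
python3 - <<'E'
from rig import observe, optics, env
import cv2,numpy as np,pickle
s=observe();print(s['time_s'],s['position'],np.round(s['tool_rot'],2),env.tcp_to_grasp)
d={}
for n in("scene","side"):
    i=optics.get_image(n);d[n]=i;cv2.imwrite(f'pics/{n}.png',i['pixels'][:,:,::-1])
    R=cv2.Rodrigues(np.array(i['rvec'],float))[0];print(n,-R.T@np.array(i['tvec']).ravel(),R[2])
pickle.dump(d,open('d.pkl','wb'))
E
```

```text
0.0 [5.49689507e-01 4.81820746e-05 2.30709889e-01] [[ 0.  1. -0.]
 [ 1. -0.  0.]
 [ 0. -0. -1.]] 0.0187
scene [ 0.07689815 -0.36409088  0.80592976] [ 0.52138886  0.40877557 -0.74903685]
side [ 0.20158354 -1.04987944  0.59661628] [ 0.26990437  0.88342555 -0.38302863]
```

View pics/scene.png

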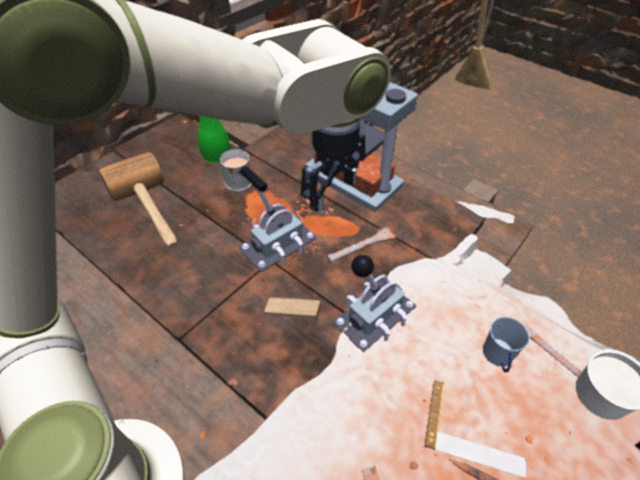

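View pics/side.png

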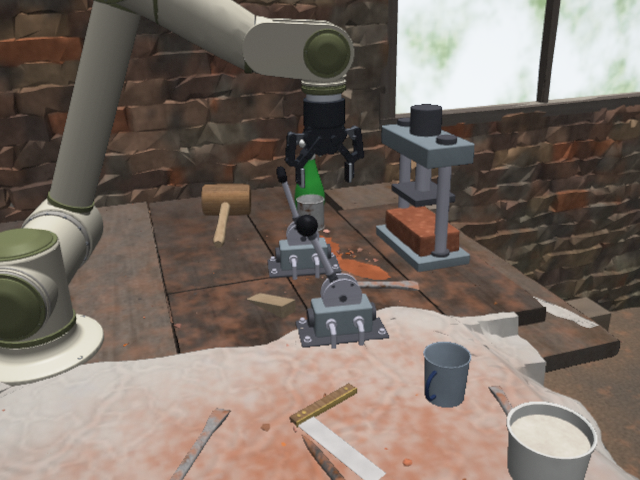

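The scene view shows the crossbar grip at about (254,178), with bar ends near (243,168) and (266,188). Its valve is near (278,238), and the ball knob is at (362,266). In the side view the grip is at about (282,174) and the ball at (306,225). The gripper is beyond the valves, to the right.

```bash
cat > h.py <<'E'
import cv2,numpy as np
def cam(i):
    R=cv2.Rodrigues(np.array(i['rvec'],float))[0];return np.array(i['mtx']),R,np.array(i['tvec'],float).reshape(3,1)
def tri(a,b,pa,pb):
    P=[(lambda K,R,t:K@np.hstack([R,t]))(*cam(i)) for i in(a,b)]
    X=cv2.triangulatePoints(P[0],P[1],np.array(pa,float).reshape(2,1),np.array(pb,float).reshape(2,1));return (X[:3]/X[3]).ravel()
def plane(i,p,z):
    K,R,t=cam(i);d=R.T@np.linalg.inv(K)@np.array([*p,1.]);c=(-R.T@t).ravel();return c+d*(z-c[2])/d[2]
def proj(i,X):
    K,R,t=cam(i);p=K@(R@np.array(X,float).reshape(3,1)+t);return (p[:2]/p[2]).ravel()
E
python3 - <<'E'
import pickle,cv2,numpy as np
from h import *
d=pickle.load(open('d.pkl','rb'));a,b=d['scene'],d['side']
def blob(i,box):
    x0,y0,x1,y1=box;m=(i['pixels'][y0:y1,x0:x1].max(2)<50).astype(np.uint8)
    n,l,s,c=cv2.connectedComponentsWithStats(m);k=1+s[1:,4].argmax()
    r=cv2.minAreaRect(np.argwhere(l==k)[:,::-1].astype(np.float32));return np.array(r[0])+[x0,y0],r[1],r[2],s[k,4]
A=blob(a,(232,155,278,200));B=blob(b,(270,160,294,190));print(A,B);print('grip',tri(a,b,A[0],B[0]))
A=blob(a,(345,248,380,282));B=blob(b,(290,208,324,240));print(A,B);print('ball',tri(a,b,A[0],B[0]))
for n,i,box in(('s1',a,(225,145,335,275)),('s2',b,(250,155,350,285))):
    x0,y0,x1,y1=box;p=cv2.resize(i['pixels'][y0:y1,x0:x1],None,fx=4,fy=4,interpolation=2);cv2.imwrite(n+'.png',p[:,:,::-1])
p=[cv2.imread('s1.png'),cv2.imread('s2.png')];cv2.imwrite('pics/crop.png',cv2.resize(np.hstack([p[0][:520],p[1][:520]]),None,fx=.95,fy=.95)[:600,:800])
E
```

```text
(array([253.25, 178.75]), (31.11269760131836, 9.192387580871582), 45.0, np.int32(254)) (array([280.8000021 , 174.39999771]), (16.4438419342041, 9.486830711364746), 71.56504821777344, np.int32(142))
grip [0.50713189 0.16428212 0.21988486]
(array([362.5, 266. ]), (21.0, 20.0), 0.0, np.int32(308)) (array([304.39999962, 224.69999886]), (25.491172790527344, 21.466251373291016), 26.56505012512207, np.int32(384))
ball [ 0.4719748  -0.12511114  0.21706984]
```

View pics/crop.png

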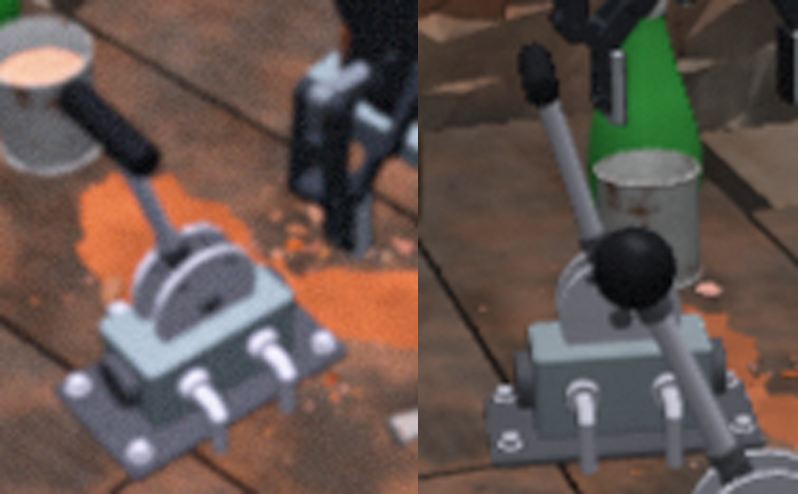

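The crop shows the bar running from (70,97) to (150,160) on top of the rod. The foot plate corners in the scene half are at (60,388), (135,475) and (343,350). The lever leans back toward the robot.

Run:
```python
import pickle
from h import *
d=pickle.load(open('d.pkl','rb'));a=d['scene']
f=lambda u,v:(225+u/3.8,145+v/3.8)
P=[plane(a,f(*p),.008) for p in((60,388),(135,475),(343,350))];print(P)
e=P[2]-P[1];g=P[0]-P[1];print('len',np.hypot(*e[:2]),np.hypot(*g[:2]),'yaw',np.arctan2(e[1],e[0]),np.arctan2(-g[0],g[1]))
c=(P[0]+P[2])/2;print('centre',c)
B=[plane(a,f(*p),.22) for p in((70,97),(150,160))];v=B[0]-B[1];print(B,'bar',np.hypot(*v[:2]),np.arctan2(-v[0],v[1]))
yaw=np.arctan2(e[1],e[0]);w=np.array([.50713,.16428])-c[:2];print('grip in valve',w@[np.cos(yaw),np.sin(yaw)],w@[-np.sin(yaw),np.cos(yaw)])
```

```text
[array([0.47801633, 0.20740345, 0.008     ]), array([0.46020362, 0.12592611, 0.008     ]), array([0.61171457, 0.09645073, 0.008     ])]
len 0.15435143537653379 0.08340173853802572 yaw -0.1921428565996264 -0.21523522280777418
centre [0.54486545 0.15192709 0.008     ]
[array([0.51194452, 0.1965717 , 0.22      ]), array([0.50419764, 0.13078125, 0.22      ])] bar 0.06624498466995246 -0.11721110157687875
grip in valve -0.0393999609329968 0.004919515987719745
```

```bash
python3 -m jog '[[0,0,0,0,0,-0.03,0],[0,0,0,0,0,-0.03,0],[0,0,0,0.044,-0.026,0,0],[0,0,0,0.044,-0.026,0,0],[0,0,0,0.044,-0.026,0,0],[0,0,0,0.044,-0.026,0,0],[0,0,0.1,0,0,0,0],[0,0,0.1,0,0,0,0],[0,0,0,0,0,0.03,0],[0,0,0,0,0,0.03,0]]' 60
python3 -m jog '[[0,0,0,0,0,0.03,0],[0,0,0,0,0,0,0]]'
python3 - <<'E'
from rig import observe, optics
import cv2,numpy as np,pickle
from h import *
s=observe();print(s['time_s'],s['position'],np.round(s['tool_rot'],2),s['ft_force'])
i=optics.get_image("scene");j=optics.get_image("side")
f=lambda q,x,y:cv2.resize(q['pixels'][y:y+170,x:x+130,::-1],None,fx=3,fy=3)
print(proj(i,s['position']),proj(j,s['position']))
cv2.imwrite('pics/pre.png',np.hstack([f(i,200,110),f(j,220,120)]))
E
```

```text
time_s: 1.35
position: [0.4458, 0.176, 0.2304]
tool_rot: [[0.199, 0.98, 0.0], [0.98, -0.199, 0.0], [0.0, 0.0, -1.0]]
ft_force: [0.7, 0.1, -0.3]
grip_width: 0.0005
gripper_force: 0.0
time_s: 1.6
position: [0.445, 0.1758, 0.1998]
tool_rot: [[0.199, 0.98, -0.005], [0.98, -0.199, -0.001], [-0.002, -0.004, -1.0]]
ft_force: [-0.0, -0.1, -0.3]
grip_width: 0.0
gripper_force: 0.0
1.6 [0.4449728  0.17583989 0.19977874] [[ 0.2   0.98 -0.  ]
 [ 0.98 -0.2  -0.  ]
 [-0.   -0.   -1.  ]] [-0.0472157  -0.0837715  -0.31050491]
[226.7080954  200.60493054] [251.62048122 185.18370757]
```

View pics/pre.png

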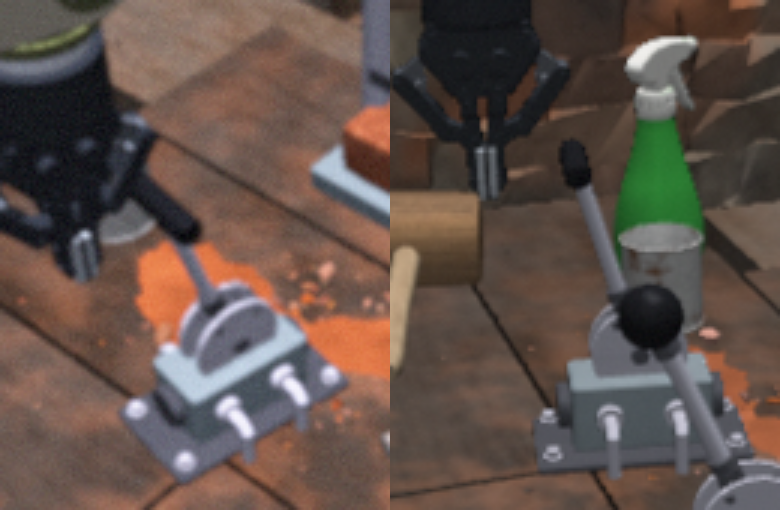

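In the left half the closed fingers' tip is at about (85,275), behind the bar, whose near end is at (190,225). In the right half the tip is at (487,195), level with the grip at (575,160) and clear of it. Next I push forward.

```bash
python3 -m jog '[[0,0,0,0,0.015,-0.005,0],[0,0,0,0,0.015,0,0],[0,0,0,0,0.015,0,0],[0,0,0,0,0.015,0,0],[0,0,0,0,0.015,0,0],[0,0,0,0,0.01,0,0],[0,0,0,0,0.01,0,0],[0,0,0,0,0,0,0]]'
python3 -m jog '[[0,0,0,0,0.008,0,0],[0,0,0,0,0.008,0,0],[0,0,0,0,0,0,0]]'
```

```text
time_s: 2.7
position: [0.5397, 0.1569, 0.2061]
tool_rot: [[0.199, 0.98, 0.0], [0.98, -0.199, -0.0], [-0.0, 0.0, -1.0]]
ft_force: [-0.2, 0.9, 0.2]
grip_width: 0.0
gripper_force: 0.0
time_s: 3.08
position: [0.5535, 0.1543, 0.2053]
tool_rot: [[0.198, 0.98, -0.005], [0.98, -0.198, 0.0], [-0.001, -0.005, -1.0]]
ft_force: [-5.1, 1.7, -3.9]
grip_width: -0.0002
gripper_force: 2.9
```

```bash
python3 -m jog '[[0,0,0,0,0.006,0,0],[0,0,0,0,0.006,0,0],[0,0,0,0,0,0,0]]'
python3 -m jog '[[0,0,0,0,0.006,0,0],[0,0,0,0,0.005,0,0],[0,0,0,0,0,0,0]]'
python3 - <<'E'
from rig import observe, optics
import cv2,numpy as np
i=optics.get_image("scene");j=optics.get_image("side")
f=lambda q,x,y:cv2.resize(q['pixels'][y:y+170,x:x+130,::-1],None,fx=3,fy=3)
cv2.imwrite('pics/push.png',np.hstack([f(i,200,110),f(j,250,120)]))
E
```

```text
time_s: 3.45
position: [0.5672, 0.1514, 0.2065]
tool_rot: [[0.199, 0.98, 0.001], [0.98, -0.199, -0.0], [0.0, 0.001, -1.0]]
ft_force: [0.8, 0.9, -0.1]
grip_width: -0.0001
gripper_force: 0.0
time_s: 3.82
position: [0.5777, 0.1492, 0.2063]
tool_rot: [[0.199, 0.98, 0.0], [0.98, -0.199, -0.0], [0.0, 0.0, -1.0]]
ft_force: [0.2, 0.1, -0.3]
grip_width: 0.0001
gripper_force: 0.0
```

View pics/push.png

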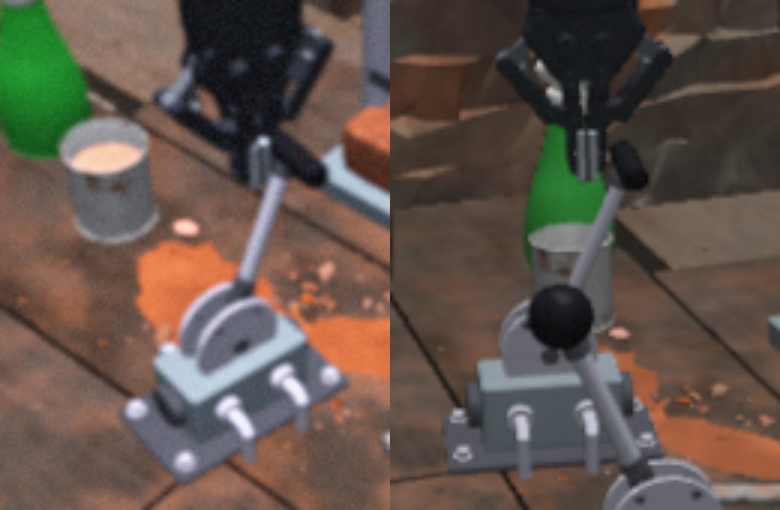

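The lever has snapped forward. In the right half the bar is at (628,165), ahead of the fingers at (590,155), and the contact force is gone. I'll back off and then measure the lever.

```bash
python3 -m jog '[[0,0,0,0,-0.03,0,0],[0,0,0,0,-0.03,0,0],[0,0,0,0,-0.03,0,0],[0,0,0,0,-0.03,-0.03,0],[0,0,0,0,0,-0.03,0],[0,0,0,0,0,0,0],[0,0,0,0,0,0,0]]'
python3 - <<'E'
from rig import optics
from h import *
a=optics.get_image("scene");b=optics.get_image("side")
c=np.array([.545,.152]);ex=np.array([.98,-.195])
G=np.r_[c+ex*.0618,.215];out=[]
for i in(a,b):
    p=proj(i,G).astype(int);x0,y0=p-22
    m=(i['pixels'][y0:y0+44,x0:x0+44].max(2)<50).astype(np.uint8)
    n,l,s,ce=cv2.connectedComponentsWithStats(m);k=1+s[1:,4].argmax()
    r=cv2.minAreaRect(np.argwhere(l==k)[:,::-1].astype(np.float32));out.append(np.array(r[0])+[x0,y0]);print(p,out[-1],s[k,4],r[1])
X=tri(a,b,*out);w=(X[:2]-c)@ex;print(X,'vx',w,'angle',.425+np.arctan2(w,X[2]-.078))
f=lambda q,x,y:cv2.resize(q['pixels'][y:y+170,x:x+130,::-1],None,fx=3,fy=3)
cv2.imwrite('pics/done.png',np.hstack([f(a,260,120),f(b,250,120)]))
E
```

```text
time_s: 4.8
position: [0.4594, 0.1732, 0.2657]
tool_rot: [[0.199, 0.98, -0.001], [0.98, -0.199, -0.0], [-0.0, -0.001, -1.0]]
ft_force: [0.3, 0.3, 0.3]
grip_width: -0.0005
gripper_force: 0.0
[296 161] [295.75000191 161.25      ] 221 (29.698484420776367, 9.192388534545898)
[328 174] [328.66981316 174.90566254] 158 (18.357301712036133, 9.809986114501953)
[0.60727253 0.14349224 0.2129563 ] vx 0.06268608988601677 angle 0.8598397245466034
```

View pics/done.png

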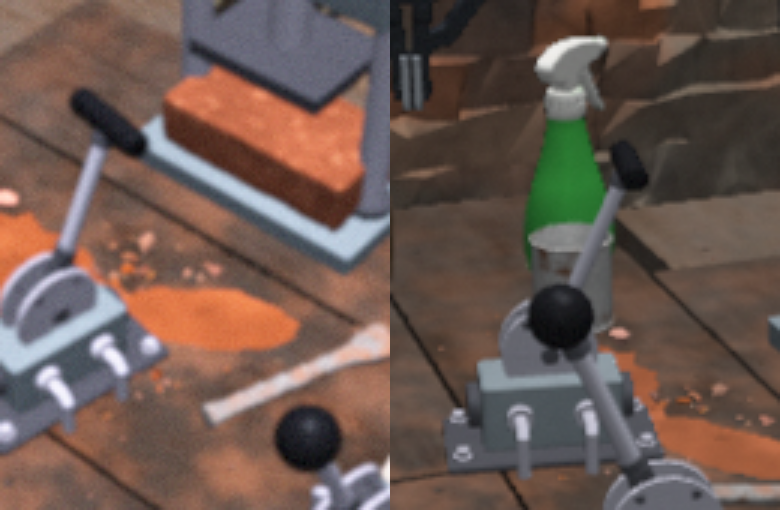

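The bar rests forward at (628,165) in the right half, and the measured angle is about 0.85 rad. The ball at (560,315) has not moved and the gripper is clear.

```bash
python3 -c "
from rig import job;print(job.close_job())"
```

```text
the job is handed in; nothing more can be done
None
```

The crossbar lever is home in the float notch (measured about 0.86 rad, within error of the 0.85 end stop), the ball-knobbed lever was not touched, the arm is clear, and the job is handed in; the hand-in returned no verdict.

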